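# Stir the oiled plugs in the bowl

### The arm

A 7-joint arm with a two-finger parallel gripper is mounted at the origin on the work surface. World frame = base frame: x ahead of the robot, y to its left, z up, the work surface at z = 0. Lengths are in m, angles in rad, forces in N, time in s.
With the tool pointing down it reaches from about 0.4 to 0.9 m from the base axis. Payload 5.5 kg.
Tool frame: the origin (TCP) lies midway between the tips of the shut fingers; the grasp point (between the pads) lies 19 mm behind it (env.hold_point_z is the distance from the TCP to the grasp point, in m); z points along the fingers, y is the line along which they close (so a half turn about z gives the same grasp; the last joint's range is limited). The gripper opens to 92 mm and grips with 3 to 60 N. Pads are 19 mm wide; open, the fingers measure 130 mm over their backs; the gripper's body (75 mm by 190 mm) begins 47 mm behind the grasp point.
Start: joints at [-1.023, 0.501, -0.427, 1.55, 0.221, 1.138, -0.21], TCP at [0.183, 0.624, 0.227] pointing down, gripper open.
Joint ranges: [-2.88, 2.88], [-0.31, 2.03], [-1.54, 1.56], [0.2, 2.42], [-1.41, 4.55], [0.19, 2.02], [-2.57, 2.57]. Speed limits (rad/s): [2.57, 2.57, 3.14, 3.14, 3.14, 3.14, 3.14].

### API

Orientations are given as a unit quaternion [w, x, y, z].
In Python, from workcell import env gives the robot as it stands.
- The arm moves only by the tool apply_moves, never from a script. Its arguments are lists of equal length, an entry for each row: "travel": the shift along the tool's x, y, z in cm, a list of three; "delta_rot": the turn, a rotation vector about the tool's x, y, z in degrees, a list of three; "gripper": the closure, from -1 (fully open) to 1 (shut), so that 0 is half open. A call has 1 to 12 rows; each row shifts and turns the commanded pose from where the row before left it, along the tool's axes as they then stand; what a row does not reach is not made up. A row lasts 1/12 s, in which the tool goes at most 41.7 mm and 7.16 degrees, less where a joint would pass 70% of its speed; a pose out of reach is approached as far as the arm can. A call with a gripper value outside its range is refused whole. The fingers move at their own pace and stop on an object; the grip force is fixed at half the most. Time passes only in rows, so rows that do not move let the fingers close. It gives the time, the measured TCP pose, the force, the opening and the grip force at its end, in the units of the state.
- env.get_state(): the state, without advancing time (a new reading comes with each control period).
- env.get_image(name): name is "scene" or "top" or "wrist"; returns the picture (400x640x3 uint8, red, green, blue); there is no depth.
- env.get_calibration(name): a dict with "mtx" (3x3 intrinsics, pixels), "position" and "attitude" of the camera in the world; the wrist camera has in their place "mount" (4x4, takes a point from camera to tool coordinates, whose origin is the TCP and whose axes are the flange's). Camera axes: x right, y down, z forward; pixel columns grow to the right and rows downward; lengths in m; the calibration is good to about 2 mm. A picture is of the moment at which its call begins: read the wrist's pose just before it. get_calibration takes no time and is no camera call.
- env.job_done(): hands the job in; it is judged then, once.
The state is a dict: "t": time; "joint_pos": joint angles; "qvel": joint speeds; "joint_torque": joint torques, N m; "tool_pos": TCP position; "orientation": TCP orientation; "ft_force": force on the tool from outside, world axes, zero at the start; "torque": the same for the moment, N m; "finger_gap": finger opening in m; "grasp_force": force on a finger pad.
Only numpy, scipy, OpenCV 4.12 (cv2) and the standard library are available. Lean on these libraries where they do the work, as an engineer would, in place of code of your own. Each camera call takes 0.05 s, during which the arm holds its last target. There are 200 camera calls.

### The job

The freshly oiled wooden plugs in the bowl must be kept from sticking while they dry: take the stirring stick, put its foot down among them close to the bowl's floor, and stir round clockwise (seen from above) for three full turns in circles so wide that the foot, passing about half-way between the bowl's middle and its wall, drives the plugs along round the bowl. Then stand the stick upright on its cork disc again with its whole foot on the cork and let go; keep all plugs in the bowl, leave the bowl where it stands, and do not disturb the other things on the bench.

Things in the scene. Friction and masses are not known exactly. Their poses are not given: they have to be found in the camera images.
- bowl: white glazed stoneware bowl, round, about 1.6 kg, standing loose on the bench. Origin at the centre of its underside, z up; being round, its x and y have no visible mark. 65 mm high; outer radius 88 mm at the bottom and 96 mm at the rim; walls and floor 6 mm thick, so the flat inner floor is 6 mm above the bench and has a radius of about 82 mm.
- stick_mid (a point): stirring stick of dark wood, about 90 g, friction about 0.6, standing upright on the cork disc: a round shaft 24 mm in diameter on a cross-shaped foot (two crossed bars, each 44 mm long, 12 mm wide, 14 mm high); 160 mm high overall. This point is on the shaft's axis half-way up, 80 mm above the foot's underside; z points up the shaft to its top.
- stick_foot (a point): centre of the underside of the stirring stick's foot, 80 mm below stick_mid along the shaft; same axes
- stick: the same stirring stick as a whole; origin at the centre of the foot's underside
- rest: round cork disc fixed flat on the bench, 120 mm in diameter, 6 mm thick, on which the stirring stick stands. Origin at the centre of its underside (bench level).
- plug0: one of the eight loose turned wooden plugs in the bowl: a cylinder 30 mm in diameter, 26 mm high, about 15 g, oiled and slippery (friction about 0.2), at the start standing in a ring about 57 mm from the bowl's centre, with the middle of the bowl free (at least 70 mm across). Lies opposite plug4 at the start. Origin at the centre of its underside
- plug1: wooden plug like plug0; lies opposite plug5 at the start
- plug2: wooden plug like plug0; lies opposite plug6 at the start
- plug3: wooden plug like plug0; lies opposite plug7 at the start
- plug4: wooden plug like plug0; lies opposite plug0 at the start
- plug5: wooden plug like plug0; lies opposite plug1 at the start
- plug6: wooden plug like plug0; lies opposite plug2 at the start
- plug7: wooden plug like plug0; lies opposite plug3 at the start
- glue_bottle: bystander: yellow glue bottle, 60 mm in diameter, 150 mm high, upright; origin at the centre of its underside
- hammer: bystander: hammer lying on the bench, 260 mm long; origin at the middle of its length
- tape: bystander: roll of masking tape lying flat, 100 mm in diameter, 25 mm high; origin at the centre of its underside

How it is judged:
On the way, in this order (a step that is already met when the one before it is completed fails the run):
1. first counted pass: the stick's foot, down among the plugs, goes by the near (-x) side of the bowl (bowl's own axes) (x of stick_foot in the frame of bowl below -0.018 m and y of stick_foot in the frame of bowl between -0.018 and 0.018 m and horizontal distance between stick_foot and bowl below 0.08 m and z of stick_foot in the frame of bowl between 0 and 0.022 m).
2. first counted pass: the stick's foot, down among the plugs, goes by the left (+y) side of the bowl (bowl's own axes) (y of stick_foot in the frame of bowl above 0.018 m and x of stick_foot in the frame of bowl between -0.018 and 0.018 m and horizontal distance between stick_foot and bowl below 0.08 m and z of stick_foot in the frame of bowl between 0 and 0.022 m).
3. first counted pass: the stick's foot, down among the plugs, goes by the far (+x) side of the bowl (bowl's own axes) (x of stick_foot in the frame of bowl above 0.018 m and y of stick_foot in the frame of bowl between -0.018 and 0.018 m and horizontal distance between stick_foot and bowl below 0.08 m and z of stick_foot in the frame of bowl between 0 and 0.022 m).
4. first counted pass: the stick's foot, down among the plugs, goes by the right (-y) side of the bowl (bowl's own axes) (y of stick_foot in the frame of bowl below -0.018 m and x of stick_foot in the frame of bowl between -0.018 and 0.018 m and horizontal distance between stick_foot and bowl below 0.08 m and z of stick_foot in the frame of bowl between 0 and 0.022 m).
5. second counted pass: the stick's foot, down among the plugs, goes by the near (-x) side of the bowl (bowl's own axes) (all of step 1).
6. second counted pass: the stick's foot, down among the plugs, goes by the left (+y) side of the bowl (bowl's own axes) (all of step 2).
7. second counted pass: the stick's foot, down among the plugs, goes by the far (+x) side of the bowl (bowl's own axes) (all of step 3).
8. second counted pass: the stick's foot, down among the plugs, goes by the right (-y) side of the bowl (bowl's own axes) (all of step 4).
9. third counted pass: the stick's foot, down among the plugs, goes by the near (-x) side of the bowl (bowl's own axes) (all of step 5).
At the end, for the whole second after the job is handed in: Stick at rest on the cork, within 0.1 rad of upright, foot centre within 40 mm of the disc centre; all plugs in the bowl, and in each pair that lay opposite each other at least one moved over 15 mm; bowl upright, moved under 30 mm (angle between each of stick_mid, bowl's own z axis and vertical below 0.1 rad and horizontal distance between stick_foot and rest below 0.04 m and height (world z) of stick_foot between 0.003 and 0.01 m and linear speed of stick below 0.02 m/s and distance of bowl from where it was at the start of the episode below 0.03 m and z of each of plug0, plug1, plug2, plug3, plug4, plug5, plug6, plug7 in the frame of bowl below 0.05 m and horizontal distance between each of plug0, plug1, plug2, plug3, plug4, plug5, plug6, plug7 and bowl below 0.09 m and distance of any of plug0, plug4 from where it was at the start of the episode above 0.015 m and distance of any of plug1, plug5 from where it was at the start of the episode above 0.015 m and distance of any of plug2, plug6 from where it was at the start of the episode above 0.015 m and distance of any of plug3, plug7 from where it was at the start of the episode above 0.015 m); the robot touches nothing.
It fails at once if a bystander (bottle, hammer, tape) is shifted by more than 40 mm (distance of any of glue_bottle, hammer, tape from where it was at the start of the episode above 0.04 m).
It also fails if it takes over 72 s, if anything falls off the work surface, if the arm or the gripper's body presses on something with over 40 N, if the wrist force passes 120 N, or if a joint passes its speed limit or range.

## Working session

There is one attempt and no reset: what is moved stays moved. The work goes in short steps, Python scripts to look and compute and a tool call to move; the robot and the scene stay as the last step left them, time stands still between calls to the robot, and variables do not carry over. Pictures are saved under pics/ and viewed, at most 10 in all, crops included, and the job is handed in when it is done.

Besides the shell and the picture viewer there is one more tool, called after "Emit:" as name(argument=value, ...) on one line, values as JSON. apply_moves: Moves the arm, as the interface text tells. Its arguments: {"type":"object","properties":{"travel":{"type":"array","items":{"type":"array","items":{"type":"number"}}},"delta_rot":{"type":"array","items":{"type":"array","items":{"type":"number"}}},"gripper":{"type":"array","items":{"type":"number"}}},"required":["travel","delta_rot","gripper"]}

```bash
mkdir -p pics; ls
python3 - <<'E'
from workcell import env
import cv2,numpy as np
s=env.get_state();print(s)
for n in("scene","top"):
    c=env.get_calibration(n);print(n,c)
    cv2.imwrite(f"pics/{n}0.png",env.get_image(n)[:,:,::-1])
print(env.get_calibration("wrist"),env.hold_point_z)
E
```

```text
pics
{'t': 0.0, 'joint_pos': array([-1.02282056,  0.50179085, -0.42674934,  1.55146719,  0.22077912,
        1.13829091, -0.21032277]), 'qvel': array([-0.00036174, -0.00110694,  0.00106171, -0.00034914, -0.0002756 ,
       -0.00085941, -0.00027691]), 'joint_torque': array([ 5.46904175e-04, -5.66582501e+01, -5.81619278e+00, -2.79114586e+01,
       -6.87568914e-02,  3.07675428e-02,  1.87681699e-04]), 'tool_pos': array([0.18247635, 0.62312697, 0.22570324]), 'orientation': array([-1.60349566e-04,  1.41912120e-01,  9.89878800e-01, -9.41350294e-04]), 'ft_force': array([ 0.14971417, -0.12187741, -0.49286557]), 'torque': array([-0.01462226, -0.00899598, -0.03958321]), 'grasp_force': 0.0, 'finger_gap': 0.09145308371727237}
scene {'mtx': array([[392.31013501,   0.        , 318.79826778],
       [  0.        , 392.31013501, 196.17177268],
       [  0.        ,   0.        ,   1.        ]]), 'position': array([1.25443105, 0.5872543 , 0.76476087]), 'attitude': array([-0.18639732,  0.3510272 ,  0.82316573, -0.40550478])}
top {'mtx': array([[443.77666911,   0.        , 321.54835488],
       [  0.        , 443.77666911, 201.51229397],
       [  0.        ,   0.        ,   1.        ]]), 'position': array([0.52459737, 0.00582801, 1.26360773]), 'attitude': array([ 0.0283191 , -0.70608374,  0.70706045, -0.0266328 ])}
{'mtx': array([[327.39337628,   0.        , 322.22790649],
       [  0.        , 327.39337628, 196.34641909],
       [  0.        ,   0.        ,   1.        ]]), 'mount': array([[-8.57965004e-05, -9.59094987e-01, -2.83084438e-01,
         7.72419775e-02],
       [ 9.99999769e-01, -2.73254645e-04,  6.22714128e-04,
         3.99451655e-04],
       [-6.74596135e-04, -2.83084320e-01,  9.59094788e-01,
        -1.57672187e-01],
       [ 0.00000000e+00,  0.00000000e+00,  0.00000000e+00,
         1.00000000e+00]])} 0.0188
```

View pics/top0.png

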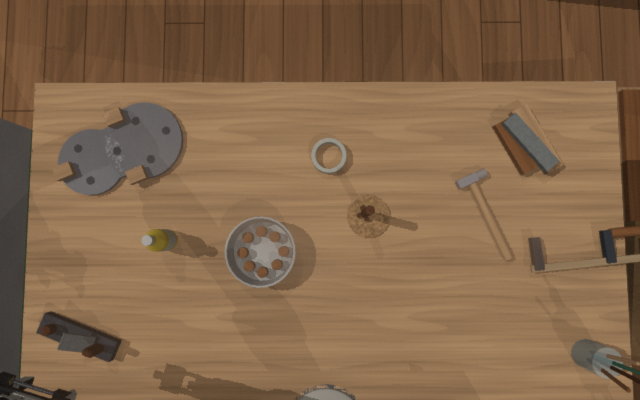

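View pics/scene0.png

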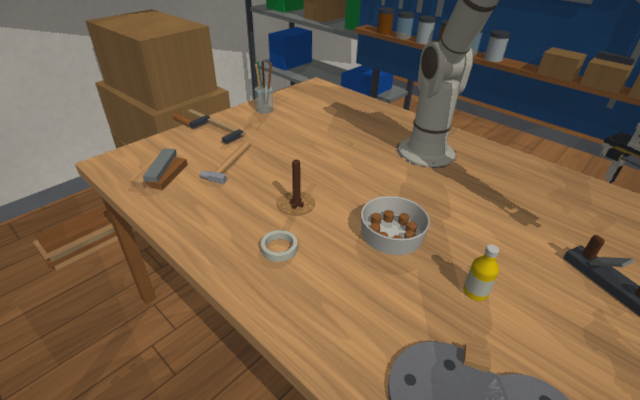

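The top view shows the bowl near (260,252), the cork near (369,216) with the stick at about (367,211), the tape at (329,156), the hammer from (472,180) to (510,260), and the bottle at (157,241). In the scene view the stick runs from (296,162) to (297,206), and the bowl is at (394,225).

```bash
cat > h.py <<'E'
import cv2,numpy as np
from scipy.spatial.transform import Rotation as R
from workcell import env
def q2R(q): return R.from_quat(np.roll(q,-1)).as_matrix()
def cam(n,s=None):
    c=env.get_calibration(n)
    if n=="wrist":
        M=c["mount"];Rt=q2R(s["orientation"])
        return c["mtx"],s["tool_pos"]+Rt@M[:3,3],Rt@M[:3,:3]
    return c["mtx"],c["position"],q2R(c["attitude"])
def plane(cm,uv,z):
    K,p,Rm=cm
    d=Rm@np.linalg.inv(K)@np.r_[uv,1]
    return p+d*(z-p[2])/d[2]
def proj(cm,X):
    K,p,Rm=cm
    v=K@(Rm.T@(np.asarray(X)-p)); return v[:2]/v[2]
E
python3 - <<'E'
from h import *
t=cam("top");s=cam("scene")
im=cv2.imread("pics/top0.png");hsv=cv2.cvtColor(im,cv2.COLOR_BGR2HSV)
print(hsv[216,350],hsv[225,385],hsv[225,340],hsv[230,232],hsv[220,330],hsv[252,262],hsv[211,367])
# bowl: low saturation
m=((hsv[...,1]<60)&(hsv[...,2]>60)).astype(np.uint8);m[:, :215]=0;m[:,305:]=0;m[:205]=0;m[300:]=0
c=max(cv2.findContours(m,0,1)[0],key=cv2.contourArea);h=cv2.convexHull(c)
e=cv2.fitEllipse(h);print("bowl",e,plane(t,e[0],.065))
for px in range(0,360,60):
    pass
P=np.array([plane(t,p[0],.065)[:2] for p in h.astype(float)])
b=np.linalg.lstsq(np.c_[2*P,np.ones(len(P))],(P**2).sum(1),rcond=None)[0]
print("circle",b[:2],np.sqrt(b[2]+b[:2]@b[:2]))
# stick dark
for n,cm,box in(("top",t,(340,190,400,240)),("scene",s,(280,150,315,215))):
    im=cv2.imread(f"pics/{n}0.png");x0,y0,x1,y1=box
    d=(im[y0:y1,x0:x1].max(2)<75).astype(np.uint8)
    N,L,S,C=cv2.connectedComponentsWithStats(d);i=1+np.argmax(S[1:,4]);print(n,S[i]+[x0,y0,0,0,0],C[i]+[x0,y0])
print("stick top/foot scene", plane(s,(296,162),.16),plane(s,(297,206),.006))
print("top", plane(t,(369,216),.006))
for n,uv in(("tape",(329,156)),("bottle",(165,241)),("ham head",(472,180)),("ham end",(510,260))):print(n,plane(t,uv,.02))
a=cv2.resize(cv2.imread("pics/top0.png")[180:300,215:415],None,fx=4,fy=4,interpolation=cv2.INTER_CUBIC);cv2.imwrite("pics/crop.png",a)
E
```

```text
[ 15 121 139] [ 16 123 141] [ 15 106 161] [ 15  49 155] [ 15 108 156] [ 16  22 152] [ 11 139  88]
bowl ((259.7001647949219, 251.73406982421875), (70.49481201171875, 70.95591735839844), 19.319812774658203) [0.48288307 0.17494885 0.065     ]
circle [0.48346703 0.17493991] 0.09474199867574495
top [360 208   9  11  54] [363.98148148 213.24074074]
scene [290 162  13  46 332] [295.98192771 186.22891566]
stick top/foot scene [ 0.58664015 -0.11128574  0.16      ] [ 0.59314874 -0.10295578  0.006     ]
top [ 0.58116629 -0.12568352  0.006     ]
tape [ 0.7507756  -0.01254607  0.02      ]
bottle [0.51145315 0.4462525  0.02      ]
ham head [ 0.68166754 -0.41548862  0.02      ]
ham end [ 0.45763732 -0.51484139  0.02      ]
```

View pics/crop.png

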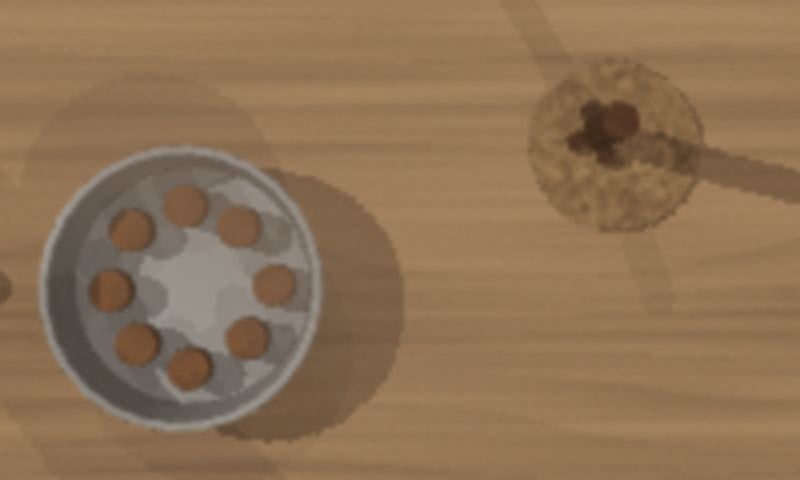

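Run:
```python
from h import *
t=cam("top");s=cam("scene")
print(plane(t,(370,209.5),.166),plane(t,(365.75,213.2),.02),plane(s,(296,162.5),.166))
```

```text
[ 0.59007196 -0.11158237  0.166     ] [ 0.58840528 -0.11518293  0.02      ] [ 0.59513389 -0.10243188  0.166     ]
```

Emit:
apply_moves(travel=[[0, 0, 0], [0, 0, 0], [0, 0, 0], [-2, -3, 0], [-2, -3.3, 0], [-2, -3.3, 0], [-2, -3.3, 0], [-2, -3.3, 0], [-2, -3.3, 0]], delta_rot=[[0, 0, -5.5], [0, 0, -5.5], [0, 0, -5.3], [0, 0, 0], [0, 0, 0], [0, 0, 0], [0, 0, 0], [0, 0, 0], [0, 0, 0]], gripper=[-1, -1, -1, -1, -1, -1, -1, -1, -1])

```text
t: 0.85
tool_pos: [0.3031, 0.4268, 0.2263]
orientation: [-0.0, 0.0, 1.0, -0.0]
ft_force: [1.0, -0.1, -0.1]
finger_gap: 0.092
grasp_force: 0.0
```

Emit:
apply_moves(travel=[[-1.6, -3.2, 0], [-1.6, -3.2, 0], [-1.6, -3.2, 0], [-1.6, -3.2, 0], [-1.6, -3.2, 0], [-1.6, -3.2, 0], [-1.6, -3.2, 0], [-1.6, -3.2, 0], [-1.6, -3.2, 0], [-1.6, -3.2, 0], [-1.6, -3.2, 0], [-1.6, -3.2, 0]], delta_rot=[[0, 0, 0], [0, 0, 0], [0, 0, 0], [0, 0, 0], [0, 0, 0], [0, 0, 0], [0, 0, 0], [0, 0, 0], [0, 0, 0], [0, 0, 0], [0, 0, 0], [0, 0, 0]], gripper=[-1, -1, -1, -1, -1, -1, -1, -1, -1, -1, -1, -1])

```text
t: 1.85
tool_pos: [0.4946, 0.043, 0.2265]
orientation: [-0.0, 0.0, 1.0, -0.0]
ft_force: [0.9, 0.4, 0.5]
finger_gap: 0.0918
grasp_force: 0.0
```

Emit:
apply_moves(travel=[[-1.6, -3.2, 0], [-1.6, -3.2, 0], [-1.6, -3.2, 0], [-1.6, -3.2, 0], [-0.6, -2, 0], [0, 0, 0], [0, 0, 0]], delta_rot=[[0, 0, 0], [0, 0, 0], [0, 0, 0], [0, 0, 0], [0, 0, 0], [0, 0, 0], [0, 0, 0]], gripper=[-1, -1, -1, -1, -1, -1, -1])

```text
t: 2.43
tool_pos: [0.5639, -0.1049, 0.2259]
orientation: [-0.001, 0.002, 1.0, 0.0]
ft_force: [-0.2, 0.1, -0.7]
finger_gap: 0.0919
grasp_force: 0.0
```

Run:
```python
from h import *
s=env.get_state();im=env.get_image("wrist")[:,:,::-1]
cv2.imwrite("pics/w1.png",im);np.savez("w1.npz",**{k:s[k] for k in("tool_pos","orientation")})
c=cam("wrist",s);print(s["t"],s["tool_pos"],s["orientation"],s["joint_pos"])
for X in((.59,-.112,.166),(.59,-.112,.006),(.581,-.126,.006)):print(proj(c,X))
```

```text
2.4333 [ 0.56393597 -0.10485301  0.22592187] [-7.50967271e-04  1.77474327e-03  9.99998143e-01  2.04337468e-05] [ 0.19360913  0.33502449 -0.07036275  1.75736049  0.02679657  1.05162658
  1.68106093]
[311.51477675 247.85222748]
[315.6347392  189.93498635]
[303.77784642 182.66650534]
```

View pics/w1.png

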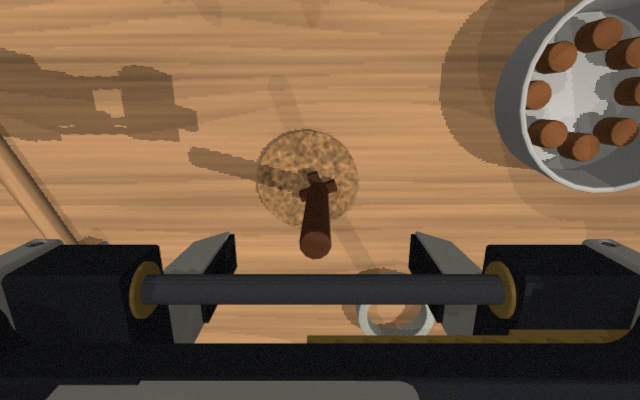

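The wrist view shows the stick's top at (315,245), its foot at about (319,187), the cork at about (307,178), and the tape at (395,312), between the fingers and well ahead of them.

Run:
```python
from h import *
s=np.load("w1.npz");c=cam("wrist",s)
print(plane(c,(315,245),.166),plane(c,(319,187),.02))
im=cv2.imread("pics/w1.png");P=[]
for uv in((257,177),(358,179),(307,129),(306,228)):print(plane(c,uv,.006))
```

```text
[ 0.58775136 -0.10944535  0.166     ] [ 0.58270767 -0.10780606  0.02      ]
[ 0.57389645 -0.18114306  0.006     ]
[ 0.57677347 -0.06171256  0.006     ]
[ 0.51836531 -0.12112395  0.006     ]
[ 0.63876866 -0.1243774   0.006     ]
```

Emit:
apply_moves(travel=[[-1.2, -0.2, 0], [-1.2, -0.3, 0.5], [0, 0, 2], [0, 0, 2.5], [0, 0, 2.5], [0, 0, 2], [0, 0, 1.5], [0, 0, 0.4], [0, 0, 0], [0, 0, 0]], delta_rot=[[0, 0, 0], [0, 0, 0], [0, 0, 0], [0, 0, 0], [0, 0, 0], [0, 0, 0], [0, 0, 0], [0, 0, 0], [0, 0, 0], [0, 0, 0]], gripper=[-1, -1, -1, -1, -1, -1, -1, -1, -1, -1])

```text
t: 3.32
tool_pos: [0.5887, -0.1071, 0.1134]
orientation: [0.0, -0.001, 1.0, 0.0]
ft_force: [-0.1, 0.6, 0.2]
finger_gap: 0.0916
grasp_force: 0.0
```

Emit:
apply_moves(travel=[[0, 0, 0], [0, 0, 0], [0, 0, 0], [0, 0, 0], [0, 0, 0], [0, 0, 0], [0, 0, 0], [0, 0, 0], [0, 0, 0], [0, 0, 0], [0, 0, 0], [0, 0, 0]], delta_rot=[[0, 0, 0], [0, 0, 0], [0, 0, 0], [0, 0, 0], [0, 0, 0], [0, 0, 0], [0, 0, 0], [0, 0, 0], [0, 0, 0], [0, 0, 0], [0, 0, 0], [0, 0, 0]], gripper=[-0.2, 0, 0.1, 0.2, 0.3, 0.4, 0.5, 0.6, 0.8, 1, 1, 1])

```text
t: 4.32
tool_pos: [0.5882, -0.1083, 0.1125]
orientation: [-0.0, 0.0, 1.0, 0.0]
ft_force: [0.9, 1.4, -0.2]
finger_gap: 0.0237
grasp_force: 30.0
```

Emit:
apply_moves(travel=[[0, 0, -0.5], [0, 0, -1], [0, 0, -2], [0, 0, -2.5], [0, 0, -2.5], [0, 0, -2], [0.5, 1.3, 0], [1, 2.6, 0], [1, 2.6, 0], [1, 2.6, 0], [1, 2.6, 0], [1, 2.6, 0]], delta_rot=[[0, 0, 0], [0, 0, 0], [0, 0, 0], [0, 0, 0], [0, 0, 0], [0, 0, 0], [0, 0, 0], [0, 0, 0], [0, 0, 0], [0, 0, 0], [0, 0, 0], [0, 0, 0]], gripper=[1, 1, 1, 1, 1, 1, 1, 1, 1, 1, 1, 1])

```text
t: 5.32
tool_pos: [0.532, 0.0366, 0.2176]
orientation: [-0.0, -0.0, 1.0, 0.0]
ft_force: [0.1, 0.8, -1.9]
finger_gap: 0.0233
grasp_force: 30.0
```

Emit:
apply_moves(travel=[[1, 2.6, 0], [1, 2.6, 0], [1, 2.6, 0], [1, 2.6, 0], [0.6, 2, 0], [0.4, 1.6, 0], [0, 0, 0], [0, 0, 0], [0, 0, 0]], delta_rot=[[0, 0, 0], [0, 0, 0], [0, 0, 0], [0, 0, 0], [0, 0, 0], [0, 0, 0], [0, 0, 0], [0, 0, 0], [0, 0, 0]], gripper=[1, 1, 1, 1, 1, 1, 1, 1, 1])

```text
t: 6.07
tool_pos: [0.4833, 0.1739, 0.2176]
orientation: [-0.0, 0.0, 1.0, -0.0]
ft_force: [-0.0, -0.4, -0.8]
finger_gap: 0.0235
grasp_force: 30.0
```

Run:
```python
from h import *
s=env.get_state();im=env.get_image("wrist")[:,:,::-1];im2=env.get_image("scene")[:,:,::-1]
c=cam("wrist",s);print(s["t"],s["tool_pos"],s["orientation"])
np.savez("w2.npz",**{k:s[k] for k in("tool_pos","orientation")})
p=s["tool_pos"];print("foot",proj(c,p-[0,0,.107]),"top",proj(c,p+[0,0,.053]))
print("sc",proj(cam("scene"),p-[0,0,.107]))
cv2.imwrite("pics/w2.png",im);cv2.imwrite("pics/both.png",np.vstack([im[:300,:],im2[80:300,:]]))
```

```text
6.0667 [0.48329476 0.17390833 0.21755784] [-1.16192813e-04  3.00528684e-04  9.99999869e-01 -3.98572803e-04]
foot [321.43068098 195.15283138] top [320.33407967 314.96107424]
sc [396.27647014 202.66454912]
```

View pics/both.png

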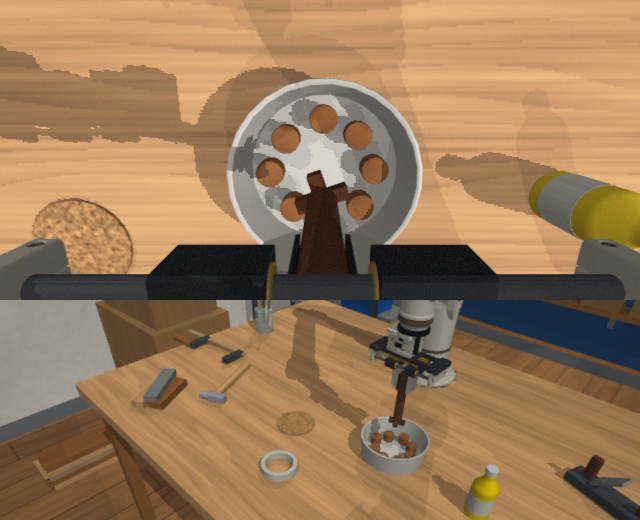

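The wrist view shows the foot at about (322,192), in the free middle of the bowl. The rim spans columns 228–421 and the stick hangs straight, so I'm lowering it now.

Emit:
apply_moves(travel=[[0, 0.1, 1], [0, 0, 2], [0, 0, 2.5], [0, 0, 2], [0, 0, 1.5], [0, 0, 0.85], [0, 0, 0], [0, 0, 0]], delta_rot=[[0, 0, 0], [0, 0, 0], [0, 0, 0], [0, 0, 0], [0, 0, 0], [0, 0, 0], [0, 0, 0], [0, 0, 0]], gripper=[1, 1, 1, 1, 1, 1, 1, 1])

```text
t: 6.83
tool_pos: [0.4834, 0.1754, 0.1189]
orientation: [-0.0, 0.0, 1.0, -0.0]
ft_force: [0.0, 0.5, -0.7]
finger_gap: 0.0237
grasp_force: 30.0
```

Emit:
apply_moves(travel=[[-0.8, 0, 0], [-0.6, -0.6, 0], [-0.2, -0.8, 0], [0.1, -0.9, 0], [0.4, -0.8, 0], [0.5, -0.6, 0], [0.6, -0.3, 0]], delta_rot=[[0, 0, 0], [0, 0, 0], [0, 0, 0], [0, 0, 0], [0, 0, 0], [0, 0, 0], [0, 0, 0]], gripper=[1, 1, 1, 1, 1, 1, 1])

```text
t: 7.42
tool_pos: [0.4843, 0.1354, 0.1198]
orientation: [0.002, 0.001, 1.0, 0.001]
ft_force: [3.2, 4.6, 1.6]
finger_gap: 0.0237
grasp_force: 30.0
```

Emit:
apply_moves(travel=[[1.04, 0.14, 0], [0.96, 0.4, 0], [0.83, 0.63, 0], [0.63, 0.83, 0], [0.4, 0.96, 0], [0.14, 1.04, 0], [-0.14, 1.04, 0], [-0.4, 0.96, 0], [-0.63, 0.83, 0], [-0.83, 0.63, 0], [-0.96, 0.4, 0], [-1.04, 0.14, 0]], delta_rot=[[0, 0, 0], [0, 0, 0], [0, 0, 0], [0, 0, 0], [0, 0, 0], [0, 0, 0], [0, 0, 0], [0, 0, 0], [0, 0, 0], [0, 0, 0], [0, 0, 0], [0, 0, 0]], gripper=[1, 1, 1, 1, 1, 1, 1, 1, 1, 1, 1, 1])

```text
t: 8.42
tool_pos: [0.482, 0.2154, 0.118]
orientation: [-0.003, -0.0, 1.0, -0.001]
ft_force: [-3.9, -4.4, 0.8]
finger_gap: 0.0237
grasp_force: 30.0
```

Run:
```python
from h import *
s=env.get_state();im=env.get_image("wrist")[:,:,::-1];im2=env.get_image("scene")[:,:,::-1]
c=cam("wrist",s);print(s["t"],s["tool_pos"],s["ft_force"],s["torque"])
print("foot",proj(c,s["tool_pos"]-[0,0,.107]),"bowl",proj(c,(.483,.175,.065)))
cv2.imwrite("pics/b3.png",np.vstack([im[:300,:],im2[80:300,:]]))
```

```text
8.4167 [0.48195589 0.2153819  0.11804027] [-3.87854975 -4.4189542   0.75458656] [-1.49654695  1.06132993  0.0032143 ]
foot [321.69215571 195.77580003] bowl [262.46471056 218.93570229]
```

View pics/b3.png

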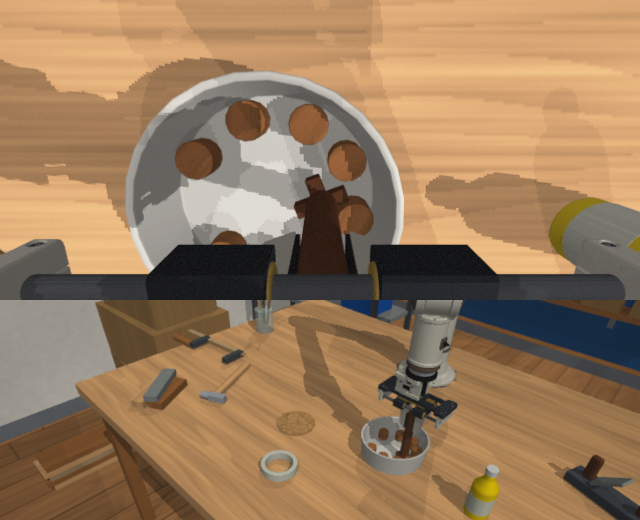

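The wrist view shows the foot at about (321,195) among the plugs. They have been pushed round, and the bowl's rim (columns 126–404) is where I expected it. I'll carry on with a slightly smaller radius to lower the side force.

Emit:
apply_moves(travel=[[-0.94, -0.14, 0], [-0.86, -0.4, 0], [-0.75, -0.63, 0], [-0.57, -0.83, 0], [-0.36, -0.96, 0], [-0.13, -1.04, 0], [0.13, -0.94, 0], [0.36, -0.86, 0], [0.57, -0.75, 0], [0.75, -0.57, 0], [0.86, -0.36, 0], [0.94, -0.13, 0]], delta_rot=[[0, 0, 0], [0, 0, 0], [0, 0, 0], [0, 0, 0], [0, 0, 0], [0, 0, 0], [0, 0, 0], [0, 0, 0], [0, 0, 0], [0, 0, 0], [0, 0, 0], [0, 0, 0]], gripper=[1, 1, 1, 1, 1, 1, 1, 1, 1, 1, 1, 1])

```text
t: 9.52
tool_pos: [0.4834, 0.1384, 0.1195]
orientation: [0.001, 0.001, 1.0, -0.0]
ft_force: [2.5, 1.4, -0.4]
finger_gap: 0.0233
grasp_force: 30.0
```

```bash
cat > bw.py <<'E'
from h import *
# bowl position by rim circle: low-saturation hull in wrist view, upper part; also raw save
import sys
s=env.get_state();im=env.get_image("wrist")[:,:,::-1];c=cam("wrist",s)
cv2.imwrite(f"pics/{sys.argv[1]}.png",im)
hsv=cv2.cvtColor(im,cv2.COLOR_BGR2HSV)
m=((hsv[...,1]<45)&(hsv[...,2]>70)).astype(np.uint8);m[235:]=0;m[:,500:]=0
m=cv2.morphologyEx(m,cv2.MORPH_OPEN,np.ones((3,3)))
k=max(cv2.findContours(m,0,1)[0],key=cv2.contourArea);h=cv2.convexHull(k)[:,0].astype(float)
h=h[h[:,1]<225]
P=np.array([plane(c,p,.065)[:2] for p in h])
for _ in range(3):
    b=np.linalg.lstsq(np.c_[2*P,np.ones(len(P))],(P**2).sum(1),rcond=None)[0];r=np.sqrt(b[2]+b[:2]@b[:2])
    e=abs(np.hypot(*(P-b[:2]).T)-r);P=P[e<=max(np.quantile(e,.85),.001)]
print(s["t"],s["tool_pos"],s["ft_force"],"bowl",b[:2],r,len(P),e.max())
E
python3 bw.py w4
```

```text
9.5167 [0.48342433 0.13839559 0.11953966] [ 2.49259296  1.42411514 -0.36209821] bowl [0.48095876 0.17604291] 0.09406561620112129 29 0.00043739985598839626
```

The bowl has hardly moved, about 2 mm. Now the second turn.

Emit:
apply_moves(travel=[[0.94, 0.13, 0], [0.86, 0.36, 0], [0.75, 0.57, 0], [0.57, 0.75, 0], [0.36, 0.86, 0], [0.13, 0.94, 0], [-0.13, 0.94, 0], [-0.36, 0.86, 0], [-0.57, 0.75, 0], [-0.75, 0.57, 0], [-0.86, 0.36, 0], [-0.94, 0.13, 0]], delta_rot=[[0, 0, 0], [0, 0, 0], [0, 0, 0], [0, 0, 0], [0, 0, 0], [0, 0, 0], [0, 0, 0], [0, 0, 0], [0, 0, 0], [0, 0, 0], [0, 0, 0], [0, 0, 0]], gripper=[1, 1, 1, 1, 1, 1, 1, 1, 1, 1, 1, 1])

```text
t: 10.57
tool_pos: [0.4832, 0.2107, 0.1186]
orientation: [-0.002, 0.0, 1.0, -0.002]
ft_force: [-2.3, -6.2, 2.1]
finger_gap: 0.0234
grasp_force: 30.0
```

Emit:
apply_moves(travel=[[-0.94, -0.13, 0], [-0.86, -0.36, 0], [-0.75, -0.57, 0], [-0.57, -0.75, 0], [-0.36, -0.86, 0], [-0.13, -0.94, 0], [0.13, -0.94, 0], [0.36, -0.86, 0], [0.57, -0.75, 0], [0.75, -0.57, 0], [0.86, -0.36, 0], [0.94, -0.13, 0]], delta_rot=[[0, 0, 0], [0, 0, 0], [0, 0, 0], [0, 0, 0], [0, 0, 0], [0, 0, 0], [0, 0, 0], [0, 0, 0], [0, 0, 0], [0, 0, 0], [0, 0, 0], [0, 0, 0]], gripper=[1, 1, 1, 1, 1, 1, 1, 1, 1, 1, 1, 1])

```text
t: 11.57
tool_pos: [0.4825, 0.1405, 0.1197]
orientation: [0.0, -0.0, 1.0, 0.001]
ft_force: [-0.9, 0.2, -1.4]
finger_gap: 0.0237
grasp_force: 30.0
```

```bash
python3 bw.py w5
```

```text
11.5667 [0.48249103 0.14048561 0.11971139] [-0.9195656   0.18947489 -1.4119748 ] bowl [0.48125333 0.17608167] 0.09436529580853766 31 0.0003564967842410033
```

View pics/w5.png

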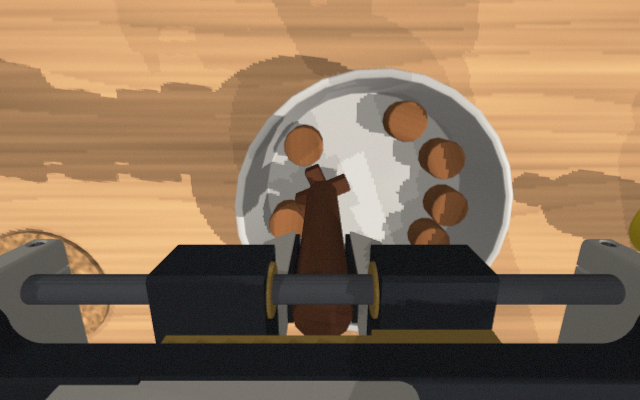

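The wrist view shows the foot at about (325,185) on the bowl's right side. The plugs, at (303,145), (405,120), (441,158), (445,205) and others, have shifted round and all stand inside. Third turn, then a further half turn.

Emit:
apply_moves(travel=[[0.94, 0.13, 0], [0.86, 0.36, 0], [0.75, 0.57, 0], [0.57, 0.75, 0], [0.36, 0.86, 0], [0.13, 0.94, 0], [-0.13, 0.94, 0], [-0.36, 0.86, 0], [-0.57, 0.75, 0], [-0.75, 0.57, 0], [-0.86, 0.36, 0], [-0.94, 0.13, 0]], delta_rot=[[0, 0, 0], [0, 0, 0], [0, 0, 0], [0, 0, 0], [0, 0, 0], [0, 0, 0], [0, 0, 0], [0, 0, 0], [0, 0, 0], [0, 0, 0], [0, 0, 0], [0, 0, 0]], gripper=[1, 1, 1, 1, 1, 1, 1, 1, 1, 1, 1, 1])

```text
t: 12.62
tool_pos: [0.4843, 0.21, 0.1186]
orientation: [-0.001, 0.001, 1.0, -0.002]
ft_force: [-0.0, -2.9, -0.6]
finger_gap: 0.0237
grasp_force: 30.0
```

Emit:
apply_moves(travel=[[-0.94, -0.13, 0], [-0.86, -0.36, 0], [-0.75, -0.57, 0], [-0.57, -0.75, 0], [-0.36, -0.86, 0], [-0.13, -0.94, 0], [0.13, -0.94, 0], [0.36, -0.86, 0], [0.57, -0.75, 0], [0.75, -0.57, 0], [0.86, -0.36, 0], [0.94, -0.13, 0]], delta_rot=[[0, 0, 0], [0, 0, 0], [0, 0, 0], [0, 0, 0], [0, 0, 0], [0, 0, 0], [0, 0, 0], [0, 0, 0], [0, 0, 0], [0, 0, 0], [0, 0, 0], [0, 0, 0]], gripper=[1, 1, 1, 1, 1, 1, 1, 1, 1, 1, 1, 1])

```text
t: 13.62
tool_pos: [0.485, 0.1412, 0.1205]
orientation: [0.003, 0.0, 1.0, 0.002]
ft_force: [2.9, 6.4, 1.3]
finger_gap: 0.0239
grasp_force: 30.0
```

Emit:
apply_moves(travel=[[0.94, 0.13, 0], [0.86, 0.36, 0], [0.75, 0.57, 0], [0.57, 0.75, 0], [0.36, 0.86, 0], [0.13, 0.94, 0], [-0.13, 0.94, 0], [-0.36, 0.86, 0], [-0.57, 0.75, 0], [-0.75, 0.57, 0], [-0.86, 0.36, 0], [-0.94, 0.13, 0]], delta_rot=[[0, 0, 0], [0, 0, 0], [0, 0, 0], [0, 0, 0], [0, 0, 0], [0, 0, 0], [0, 0, 0], [0, 0, 0], [0, 0, 0], [0, 0, 0], [0, 0, 0], [0, 0, 0]], gripper=[1, 1, 1, 1, 1, 1, 1, 1, 1, 1, 1, 1])

```text
t: 14.62
tool_pos: [0.4817, 0.2108, 0.1179]
orientation: [-0.003, -0.0, 1.0, -0.002]
ft_force: [-2.8, -5.9, 0.4]
finger_gap: 0.0237
grasp_force: 30.0
```

Emit:
apply_moves(travel=[[-0.6, -0.5, 0], [-0.2, -0.8, 0], [0.2, -0.8, 0], [0.3, -0.8, 0], [0.3, -0.7, 0], [0, 0, 0], [0, 0, 0]], delta_rot=[[0, 0, 0], [0, 0, 0], [0, 0, 0], [0, 0, 0], [0, 0, 0], [0, 0, 0], [0, 0, 0]], gripper=[1, 1, 1, 1, 1, 1, 1])

```text
t: 15.2
tool_pos: [0.4831, 0.1752, 0.1194]
orientation: [0.0, 0.001, 1.0, 0.0]
ft_force: [0.3, -0.1, -0.7]
finger_gap: 0.0234
grasp_force: 30.0
```

Emit:
apply_moves(travel=[[0, 0, -0.5], [0, 0, -1], [0, 0, -2], [0, 0, -2.5], [0, 0, -2.5], [0, 0, -1.5], [0, 0, 0], [0, 0, 0]], delta_rot=[[0, 0, 0], [0, 0, 0], [0, 0, 0], [0, 0, 0], [0, 0, 0], [0, 0, 0], [0, 0, 0], [0, 0, 0]], gripper=[1, 1, 1, 1, 1, 1, 1, 1])

```text
t: 15.87
tool_pos: [0.4842, 0.1766, 0.2207]
orientation: [0.002, -0.0, 1.0, 0.001]
ft_force: [0.3, 0.3, -1.0]
finger_gap: 0.0234
grasp_force: 30.0
```

```bash
python3 bw.py w6
python3 - <<'E'
from h import *
s=env.get_state();c=cam("wrist",s);p=s["tool_pos"]
print("foot pred",proj(c,p-[0,0,.107]))
E
```

```text
15.8667 [0.4842344  0.17661502 0.22068669] [ 0.29659897  0.26656783 -1.02686024] bowl [0.48203649 0.17666178] 0.09462277789374658 35 0.0003752237044722939
foot pred [321.30741272 195.07195132]
```

View pics/w6.png

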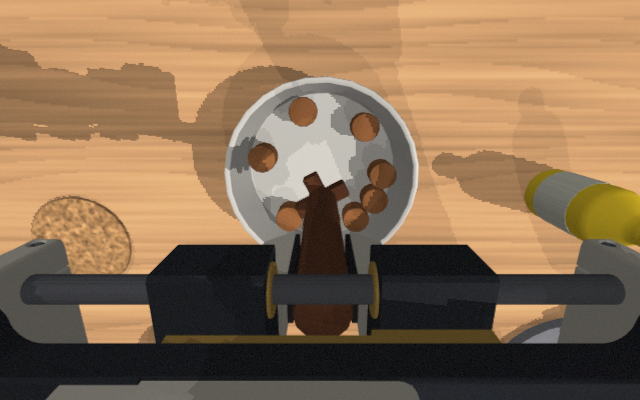

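The wrist view shows the stick out over the bowl and seven plugs visible inside; one is presumably behind the shaft. I'll check how far the plugs travelled, using angles in the bowl frame.

```bash
cat > pl.py <<'E'
from h import *
def plugs(im,c,ctr=(.482,.176)):
    hsv=cv2.cvtColor(im,cv2.COLOR_BGR2HSV)
    m=((hsv[...,1]>125)&(hsv[...,2]>70)&(hsv[...,0]<14)).astype(np.uint8)
    m=cv2.morphologyEx(m,cv2.MORPH_OPEN,np.ones((5,5)));dt=cv2.distanceTransform(m,cv2.DIST_L2,5)
    N,L,S,C=cv2.connectedComponentsWithStats((dt>4).astype(np.uint8));out=[]
    for i in range(1,N):
        w=plane(c,C[i],.025)[:2]-ctr
        if np.hypot(*w)<.09: out.append((round(np.degrees(np.arctan2(w[1],w[0]))),round(1000*np.hypot(*w)),S[i,4]))
    return sorted(out,reverse=True)
if __name__=="__main__":
    q=np.array([0,0,1,0.])
    print("top0",plugs(cv2.imread("pics/top0.png"),cam("top")))
    for n,p in(("w2",[.4833,.1739,.2176]),("b3",[.482,.2154,.118]),("w4",[.4834,.1384,.1195]),("w5",[.4825,.1405,.1197]),("w6",[.4842,.1766,.2207])):
        im=cv2.imread(f"pics/{n}.png");im=im[:300] if n=="b3" else im
        print(n,plugs(im,cam("wrist",dict(tool_pos=np.array(p),orientation=q))))
E
python3 pl.py
```

```text
top0 []
w2 [(137, 56, np.int32(161)), (99, 61, np.int32(1)), (95, 53, np.int32(22)), (87, 49, np.int32(1)), (84, 58, np.int32(5)), (55, 55, np.int32(20)), (44, 60, np.int32(63)), (40, 32, np.int32(18)), (-42, 56, np.int32(98)), (-43, 12, np.int32(15)), (-88, 56, np.int32(173)), (-131, 52, np.int32(215)), (-180, 57, np.int32(157))]
b3 [(155, 65, np.int32(514)), (118, 65, np.int32(370)), (112, 38, np.int32(9)), (94, 53, np.int32(3)), (80, 66, np.int32(1)), (79, 71, np.int32(6)), (78, 63, np.int32(14)), (68, 63, np.int32(5)), (-118, 69, np.int32(293)), (-162, 70, np.int32(70)), (-162, 57, np.int32(74)), (-177, 60, np.int32(3))]
w4 [(153, 69, np.int32(758)), (119, 66, np.int32(440)), (66, 64, np.int32(28)), (-65, 63, np.int32(1)), (-114, 23, np.int32(28)), (-115, 46, np.int32(21)), (-120, 67, np.int32(473)), (-165, 67, np.int32(549))]
w5 [(160, 76, np.int32(2)), (154, 66, np.int32(525)), (119, 64, np.int32(254)), (85, 64, np.int32(177)), (59, 64, np.int32(71)), (-74, 67, np.int32(342)), (-116, 45, np.int32(18)), (-119, 23, np.int32(27)), (-130, 65, np.int32(440)), (-138, 57, np.int32(1)), (-141, 62, np.int32(1))]
w6 [(136, 71, np.int32(76)), (135, 57, np.int32(6)), (127, 64, np.int32(4)), (91, 71, np.int32(1)), (90, 70, np.int32(1)), (88, 70, np.int32(2)), (66, 66, np.int32(15)), (43, 32, np.int32(26)), (38, 61, np.int32(1)), (37, 65, np.int32(3)), (29, 61, np.int32(2)), (-34, 66, np.int32(209)), (-40, 14, np.int32(3)), (-100, 74, np.int32(2)), (-103, 59, np.int32(56)), (-165, 66, np.int32(175))]
```

The angles show every plug driven roughly 25–35° clockwise on each pass, about 75–100° in all, and the bowl has stayed put. Now I'm returning the stick to the cork.

Emit:
apply_moves(travel=[[-0.4, -1.5, 0], [-0.9, -2.7, 0], [-0.9, -2.7, 0], [-0.9, -2.7, 0], [-0.9, -2.7, 0], [-0.9, -2.7, 0], [-0.9, -2.7, 0], [-0.9, -2.7, 0], [-0.9, -2.7, 0], [-0.9, -2.7, 0], [-0.9, -2.2, 0], [-0.4, -1.5, 0]], delta_rot=[[0, 0, 0], [0, 0, 0], [0, 0, 0], [0, 0, 0], [0, 0, 0], [0, 0, 0], [0, 0, 0], [0, 0, 0], [0, 0, 0], [0, 0, 0], [0, 0, 0], [0, 0, 0]], gripper=[1, 1, 1, 1, 1, 1, 1, 1, 1, 1, 1, 1])

```text
t: 16.92
tool_pos: [0.5809, -0.1223, 0.2172]
orientation: [-0.001, 0.001, 1.0, -0.0]
ft_force: [0.1, 0.5, -0.7]
finger_gap: 0.0233
grasp_force: 30.0
```

Emit:
apply_moves(travel=[[0, 0, 0.8], [0, 0, 1.8], [0, 0, 2.2], [0, 0, 2.2], [0, 0, 1.5], [0, 0, 0.8], [0, 0, 0.3], [0, 0, 0], [0, 0, 0]], delta_rot=[[0, 0, 0], [0, 0, 0], [0, 0, 0], [0, 0, 0], [0, 0, 0], [0, 0, 0], [0, 0, 0], [0, 0, 0], [0, 0, 0]], gripper=[1, 1, 1, 1, 1, 1, 1, 1, 1])

```text
t: 17.67
tool_pos: [0.5818, -0.1187, 0.1235]
orientation: [0.0, -0.0, 1.0, 0.0]
ft_force: [-0.1, -0.6, -0.6]
finger_gap: 0.0236
grasp_force: 30.0
```

Run:
```python
from h import *
s=env.get_state();im=env.get_image("wrist")[:,:,::-1];im2=env.get_image("scene")[:,:,::-1]
c=cam("wrist",s);print(s["t"],s["tool_pos"],s["ft_force"])
p=s["tool_pos"];print("foot",proj(c,p-[0,0,.107]))
cv2.imwrite("pics/b7.png",np.vstack([im[:300,:],im2[80:300,:]]))
```

```text
17.6667 [ 0.58175394 -0.11873902  0.1235442 ] [-0.07649452 -0.59659902 -0.56648391]
foot [321.31391237 195.06380822]
```

View pics/b7.png

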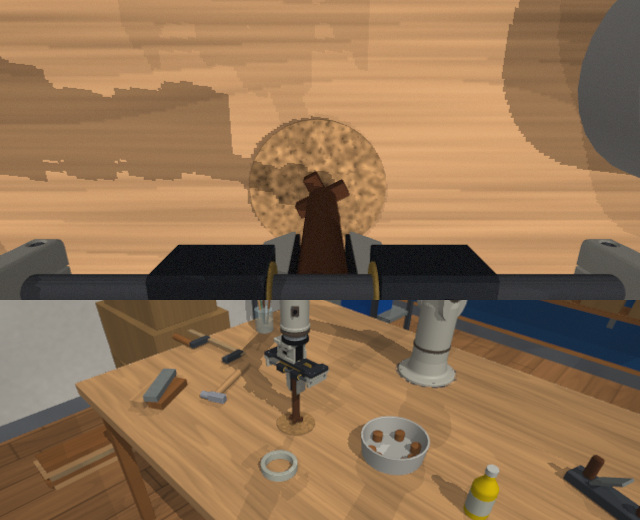

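The foot, at about (322,192), hangs roughly over the middle of the cork, whose centre is near (317,187). The stick is upright and the bowl undisturbed. I'll lower gently.

Emit:
apply_moves(travel=[[0, 0, 0.4], [0, 0, 0.3], [0, 0, 0.2], [0, 0, 0.1], [0, 0, 0], [0, 0, 0]], delta_rot=[[0, 0, 0], [0, 0, 0], [0, 0, 0], [0, 0, 0], [0, 0, 0], [0, 0, 0]], gripper=[1, 1, 1, 1, 1, 1])

```text
t: 18.27
tool_pos: [0.5813, -0.1192, 0.1131]
orientation: [-0.0, 0.0, 1.0, 0.0]
ft_force: [-0.5, -0.2, -0.9]
finger_gap: 0.0233
grasp_force: 30.0
```

Emit:
apply_moves(travel=[[0, 0, 0.1], [0, 0, 0], [0, 0, 0]], delta_rot=[[0, 0, 0], [0, 0, 0], [0, 0, 0]], gripper=[1, 1, 1])

```text
t: 18.52
tool_pos: [0.5818, -0.1193, 0.1126]
orientation: [0.0, 0.0, 1.0, -0.0]
ft_force: [-0.3, -1.0, 1.5]
finger_gap: 0.024
grasp_force: 30.0
```

Emit:
apply_moves(travel=[[0, 0, 0.1], [0, 0, 0], [0, 0, 0]], delta_rot=[[0, 0, 0], [0, 0, 0], [0, 0, 0]], gripper=[1, 1, 1])

```text
t: 18.77
tool_pos: [0.5821, -0.1195, 0.1125]
orientation: [0.001, 0.0, 1.0, -0.0]
ft_force: [-1.6, -0.2, 7.7]
finger_gap: 0.0236
grasp_force: 30.0
```

Emit:
apply_moves(travel=[[0, 0, 0], [0, 0, 0], [0, 0, 0], [0, 0, 0], [0, 0, 0], [0, 0, 0], [0, 0, 0], [0, 0, 0], [0, 0, 0], [0, 0, 0], [0, 0, 0], [0, 0, 0]], delta_rot=[[0, 0, 0], [0, 0, 0], [0, 0, 0], [0, 0, 0], [0, 0, 0], [0, 0, 0], [0, 0, 0], [0, 0, 0], [0, 0, 0], [0, 0, 0], [0, 0, 0], [0, 0, 0]], gripper=[0.4, 0.2, 0, -0.2, -0.4, -0.6, -0.8, -1, -1, -1, -1, -1])

```text
t: 19.77
tool_pos: [0.5814, -0.1192, 0.1112]
orientation: [-0.0, 0.0, 1.0, 0.0]
ft_force: [0.1, 0.0, 0.5]
finger_gap: 0.0909
grasp_force: 0.0
```

Emit:
apply_moves(travel=[[0, 0, -0.5], [0, 0, -1.5], [0, 0, -2.5], [0, 0, -2.5], [0, 0, -2.5], [0, 0, -2.5], [1, 0, -1], [1, 0, 0], [0, 0, 0], [0, 0, 0]], delta_rot=[[0, 0, 0], [0, 0, 0], [0, 0, 0], [0, 0, 0], [0, 0, 0], [0, 0, 0], [0, 0, 0], [0, 0, 0], [0, 0, 0], [0, 0, 0]], gripper=[-1, -1, -1, -1, -1, -1, -1, -1, -1, -1])

```text
t: 20.6
tool_pos: [0.5602, -0.1192, 0.2404]
orientation: [-0.001, 0.0, 1.0, 0.0]
ft_force: [-0.4, 0.1, 0.3]
finger_gap: 0.0915
grasp_force: 0.0
```

Run:
```python
from h import *
s=env.get_state();im=env.get_image("wrist")[:,:,::-1];im2=env.get_image("scene")[:,:,::-1]
c=cam("wrist",s);print(s["t"],s["tool_pos"],s["ft_force"])
for X in((.5815,-.119,.166),(.5815,-.119,.006)):print(proj(c,X))
cv2.imwrite("pics/b8.png",np.vstack([im[:300,:],im2[80:300,:]]))
```

```text
20.6 [ 0.56020901 -0.1192383   0.2403945 ] [-0.35383154  0.08048484  0.30341354]
[321.58302289 233.91843541]
[321.73825919 183.09289071]
```

View pics/b8.png

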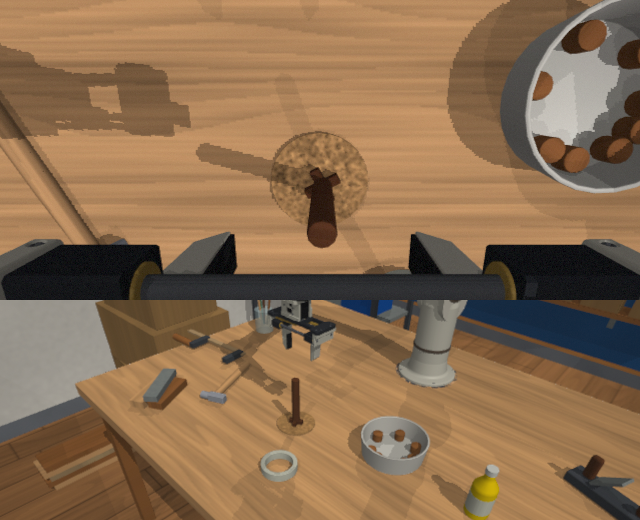

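The stick stands upright on the cork, with its foot at about (322,182) and its top at about (322,233). All eight plugs are in the bowl and the bystanders are in place.

```bash
python3 -c "
from workcell import env
print(env.job_done())"
```

```text
the job is handed in; nothing more can be done
None
```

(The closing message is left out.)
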